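# Refit the spring and palm cap of a calibrated tamper

## Robot

A 6-joint arm with a two-finger parallel gripper is mounted at the origin on a cart in front of the work surface, level with it; the furniture and walls round the work are solid. World frame = base frame: x ahead of the robot, y to its left, z up, the work surface at z = 0. Lengths are in m, angles in rad, forces in N, time in s.
With the tool pointing down it reaches from about 0.25 to 0.85 m from the base axis. Payload 12.5 kg.
Tool frame: the origin (TCP) lies on the centre line of the jaws, within the pads' length; the fingertips stand manip.tcp_to_tips ahead of it and the grasp point (between the pads) lies 3 mm ahead of it (manip.tcp_to_tips is the distance from the TCP to the fingertips, in m); z points along the fingers, y is the line along which they close (so a half turn about z gives the same grasp; the last joint's range is limited). The gripper opens to 93 mm and grips with 3 to 60 N. Pads are 15 mm wide; open, the fingers measure 128 mm over their backs; the gripper's body (75 mm by 188 mm) begins 65 mm behind the grasp point.
Start: joints at [-1.306, 0.351, 1.652, -0, 1.139, -0.085], TCP at [0.189, -0.517, 0.241] pointing down, gripper open.
Joint ranges: [-2.75, 2.75], [-0.79, 2.1], [0.01, 2.65], [-1.57, 4.71], [0.07, 3.14], [-2.87, 2.87]. Speed limits (rad/s): [2.22, 2.22, 2.79, 3.14, 3.14, 3.14].

## Interface

Orientations are given as a unit quaternion [x, y, z, w].
In Python, from station import manip gives the robot as it stands.
- The arm moves only by the shell command python3 -m creep 'ROWS'. ROWS is JSON, a list of rows, each an object with "jaw": the closure, from 0 (fully open) to 1 (shut); "xyz": the shift along the world's x, y, z in mm, a list of three; "rot": the turn, a rotation vector about the world's x, y, z in degrees, a list of three. A call has exactly 8 rows; each row is the pose to reach, as a shift and turn from the pose commanded when the call began; what a row does not reach only later rows make up. A row lasts 1/10 s, in which the tool goes at most 50 mm and 8.59 degrees, less where a joint would pass 70% of its speed; a pose out of reach is approached as far as the arm can. A call with a gripper value outside its range is refused whole. The fingers move at their own pace and stop on an object; the grip force is fixed at half the most. Time passes only in rows, so rows that repeat a pose let the fingers close, or fill a call up. It gives the time, the measured TCP pose, the force, the opening and the grip force at its end, in the units of the state.
- manip.sense(): the state, without advancing time (a new reading comes with each control period).
- manip.capture(name): name is "scene" or "top" or "wrist"; returns a dict with "pixels" (480x640x3 uint8, red, green, blue), "vertical_fov" (degrees; the focal length in pixels is half the picture's height over the tangent of half this angle, whatever the lens; pixels are square), "cx", "cy" (the principal point, pixels), "camera_from_world" (4x4, takes a point from world to camera coordinates). Camera axes: x right, y down, z forward; pixel columns grow to the right and rows downward; lengths in m; the calibration is good to about 2 mm. A picture is of the moment at which its call begins. There is no depth.
- manip.hand_in(): hands the job in; it is judged then, once.
Trained networks look in a picture, given as the dict that the camera call returned (one of the last four; its "shot" number tells which), for a name from the list of things; names that differ only in an ending like _2 or _b are one class to them, and where a whole thing is asked for, a point or a joint stands for the part that bears it (a point fixed in the world has none). Each returns a list of dicts, best first, with "p" (0 to 1); they miss things now and then, are a little off and sometimes report something else, mostly with a low value. They report only what shows in the picture. A call takes as long as a camera call. They do not tell look-alikes from the thing itself.
- manip.trace(query, picture): "pixels" (480x640 bool, what is visible of it) and "uv" ([column, row] in pixels, amid what is visible of it).
- manip.tip_of(query, picture): "uv" ([column, row] in pixels: a listed point, or the origin of a listed thing).
The state is a dict: "time_s": time; "joint_pos": joint angles; "qvel": joint speeds; "joint_torque": joint torques, N m; "tool_pos": TCP position; "ee_rot": TCP orientation; "contact_force": force on the tool from outside, world axes, zero at the start; "torque": the same for the moment, N m; "width": opening from 0.0 (shut) to 1.0 (fully open); "grasp_force": force on a finger pad.
Only numpy, scipy, OpenCV 4.12 (cv2) and the standard library are available. Lean on these libraries where they do the work, as an engineer would, in place of code of your own. Each camera call takes 0.05 s, during which the arm holds its last target. There are 200 camera calls.

## Task

The calibrated tamper has been stripped for cleaning and its foot is back in the sloping rest. Slide the coil spring over the tamper's post until it stands fully down on the foot, turning it a little if a coil snags on the cross bar. Then fit the palm cap over it with the slot over the cross bar, press it down against the spring until it stops, turn it a quarter turn either way and let it up so the bar settles in the groove and holds the cap on; leave the milk jug and the bell where they are.

Things in the scene. Friction and masses are not known exactly. Their poses are not given: they have to be found in the camera images.
- tamper_rest: Fixed dark wooden wedge, 104 (x) x 100 (y) mm, 12 mm high at its low front, about 54 mm at its high back, carrying the fixed steel tamper foot, which shows as a 58 mm disc on its slope. Origin at the centre of its underside; x points to the high back, z up. Its slope and the tamper post on it lean 25 degrees from vertical toward -x of this frame (roughly toward the robot).
- post_base (a point): Centre of the flat top of the tamper foot, where its steel post begins; z points up along the post (25 degrees from vertical), y along the cross bar. Along z: round post 16 mm diameter up to 34 mm (edge chamfered), neck 6 mm diameter up to the bar.
- cross_bar (a point): Centre of the round cross bar at the post's end, 47.5 mm along z from post_base, same axes; bar 5 mm thick, 17.5 mm long along y, its top 50 mm from post_base.
- spring: Loose steel compression spring, standing upright on the worktop, 25 mm outside and 19 mm inside diameter, 50 mm long free, 2.5 mm wire, closed flat ends, both ends alike, 74 g. Origin at the centre of its lower end face, z along its axis to the other end. It gives about 0.4 N per mm along its axis, by up to 33 mm, and is rigid sideways.
- spring_top (a point): Centre of the upper end face of the spring, 50 mm above the spring's origin when it is not compressed.
- palm_cap: Loose round black cap, 44 mm diameter, 22 mm high, 90 g, standing right way up. Origin at the centre of its underside, z up. Along post_base's z its origin is at 40 mm when the cap first rests on the spring and meets the bar, 24 mm when pressed to its stop on the post's end (about 6.5 N), about 31 mm when held by the bar in the groove.
- cap_plate (a point): Centre of the upper face of the cap's steel lock plate, 16.5 mm above the cap's origin, same axes; plate 6.5 mm thick in a 29 mm bore open above and below. A slot 20 mm long (x) and 8.5 mm wide passes through it, letting bar and neck through; across it along y a blind groove 20 mm long, 8.5 mm wide, 2.5 mm deep in the upper face takes the bar.
- milk_pitcher: Steel milk jug, 75 x 106 x 100 mm, a loose bystander; origin at the centre of its underside.
- service_bell: Steel counter bell, 84 mm diameter, 61 mm high, a loose bystander; origin at the centre of its underside.
Not all that is in view belongs to the job. What is shaped like the tamper_rest but orange is not meant.

How it is judged:
By the outcome, as a careful person would: the job done as asked, in the order asked, and still so for the second after the job is handed in, with the robot touching nothing.
It also fails if it takes over 64 s, if anything falls off the work surface, if the arm or the gripper's body presses on something with over 40 N, if the wrist force passes 120 N, or if a joint passes its speed limit or range.

## Working session

There is one attempt and no reset: what is moved stays moved. The work goes in short steps, Python scripts to look and compute and a shell command to move; the robot and the scene stay as the last step left them, time stands still between calls to the robot, and variables do not carry over. Pictures are saved under pics/ and viewed, at most 10 in all, crops included, and the job is handed in when it is done.

```bash
ls; mkdir -p pics; cat > h.py <<'E'
import numpy as np, cv2
from station import manip
from scipy.spatial.transform import Rotation as R
def K(p):
    f=240/np.tan(np.radians(p["vertical_fov"])/2); return f,p["cx"],p["cy"]
def proj(p,X):
    f,cx,cy=K(p); c=(p["camera_from_world"]@np.append(X,1))[:3]; return np.array([cx+f*c[0]/c[2],cy+f*c[1]/c[2]])
def ray(p,uv):
    f,cx,cy=K(p); T=np.linalg.inv(p["camera_from_world"]); d=T[:3,:3]@np.array([(uv[0]-cx)/f,(uv[1]-cy)/f,1]); return T[:3,3],d/np.linalg.norm(d)
def onz(p,uv,z):
    o,d=ray(p,uv); return o+d*(z-o[2])/d[2]
def tri(l):
    A=np.zeros((3,3));b=np.zeros(3)
    for p,uv in l:
        o,d=ray(p,uv);M=np.eye(3)-np.outer(d,d);A+=M;b+=M@o
    return np.linalg.solve(A,b)
def save(p,n): cv2.imwrite(f"pics/{n}.png",p["pixels"][:,:,::-1])
E
python3 - <<'E'
from h import *
np.set_printoptions(precision=4,suppress=True)
P={n:manip.capture(n) for n in("scene","top")}
im=np.hstack([cv2.resize(P[n]["pixels"],(400,300)) for n in P]); 
cv2.imwrite("pics/a.png",np.vstack([im[:,:,::-1]]))
save(P["scene"],"scene0");save(P["top"],"top0")
for q in ["tamper_rest","post_base","cross_bar","spring","spring_top","palm_cap","cap_plate","milk_pitcher","service_bell"]:
    for n in P:
        print(q,n,[(np.round(d["uv"],1).tolist(),round(d["p"],2), onz(P[n],d["uv"],0).round(3).tolist()) for d in manip.tip_of(q,P[n])[:3]])
print(manip.tcp_to_tips, {k:v for k,v in manip.sense().items()})
for n in P: print(n, P[n]["vertical_fov"], np.linalg.inv(P[n]["camera_from_world"]))
E
```

```text
pics
tamper_rest scene [([299.2, 266.3], 0.95, [0.67, -0.033, 0.0]), ([224.6, 364.4], 0.79, [0.584, 0.251, 0.0])]
tamper_rest top [([191.2, 248.5], 0.82, [0.578, 0.258, 0.0]), ([329.3, 209.0], 0.71, [0.668, -0.026, 0.0])]
post_base scene [([221.8, 344.1], 0.94, [0.622, 0.219, 0.0])]
post_base top [([186.9, 245.8], 0.85, [0.583, 0.267, 0.0]), ([328.0, 206.2], 0.83, [0.673, -0.023, 0.0])]
cross_bar scene [([309.4, 232.4], 0.96, [0.738, -0.152, 0.0])]
cross_bar top [([329.5, 219.1], 0.58, [0.646, -0.027, 0.0])]
spring scene [([310.9, 374.6], 0.96, [0.466, 0.194, 0.0])]
spring top [([216.5, 305.7], 0.57, [0.462, 0.2, 0.0])]
spring_top scene [([313.6, 349.9], 0.64, [0.497, 0.147, 0.0])]
spring_top top [([208.7, 306.1], 0.39, [0.46, 0.216, 0.0])]
palm_cap scene [([422.8, 243.8], 0.73, [0.521, -0.246, 0.0])]
palm_cap top [([432.5, 285.0], 0.9, [0.515, -0.241, 0.0]), ([219.3, 305.8], 0.19, [0.462, 0.194, 0.0])]
cap_plate scene [([424.1, 236.0], 0.83, [0.535, -0.277, 0.0]), ([422.7, 242.8], 0.37, [0.523, -0.249, 0.0])]
cap_plate top [([434.9, 282.1], 0.57, [0.521, -0.246, 0.0])]
milk_pitcher 
[... 423 characters left out ...]
0.0002, -0.0013,  0.0005, -0.0009]), 'joint_torque': array([  0.    , -49.7251, -28.5494,   0.07  ,   0.0218,  -0.    ]), 'tool_pos': array([ 0.1885, -0.5167,  0.2406]), 'ee_rot': array([ 0.9847,  0.174 , -0.    ,  0.    ]), 'contact_force': array([-0.5835, -0.6904,  0.0049]), 'torque': array([-0.0199,  0.0179, -0.0061]), 'grasp_force': 0.0, 'width': 0.9981653104378284}
scene 43.75425325510991 [[-0.8074 -0.2748  0.5222  0.0458]
 [-0.59    0.3877 -0.7082  0.7138]
 [-0.0078 -0.8799 -0.4751  0.5882]
 [ 0.      0.      0.      1.    ]]
top 52.60455613964484 [[ 0.0259 -0.9945  0.1018  0.5017]
 [-0.9996 -0.0247  0.0132 -0.0382]
 [-0.0107 -0.1021 -0.9947  1.0008]
 [ 0.      0.      0.      1.    ]]
```

View pics/scene0.png

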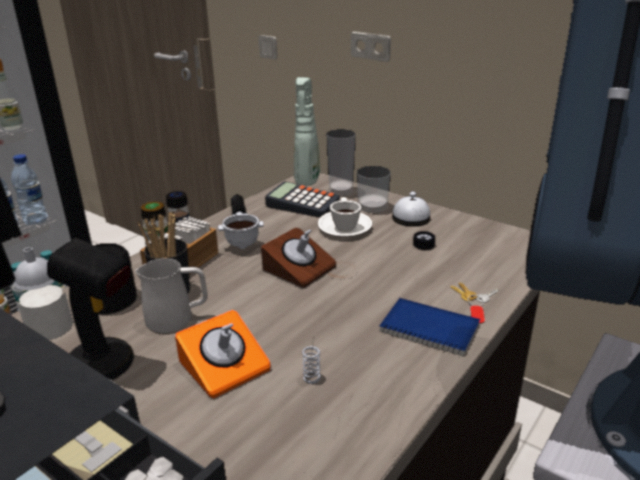

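View pics/top0.png

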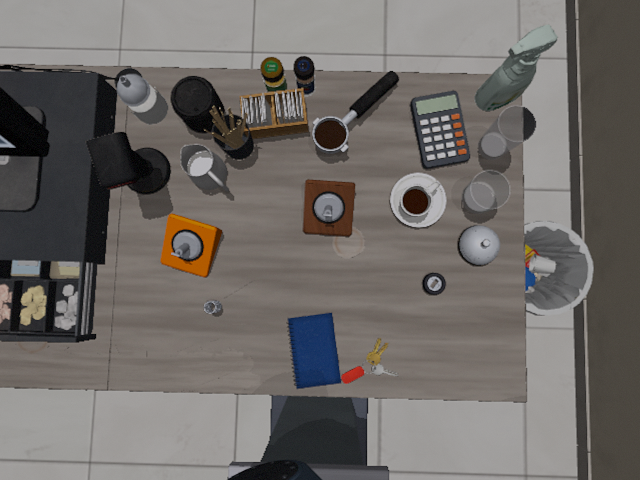

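The dark rest shows at scene (298,255) and top (329,208). The spring is at scene (311,365) and top (213,308), and the cap at scene (424,240) and top (433,284). I'll move above the cap to look with the wrist camera.

```bash
python3 -m creep '[{"jaw":0,"xyz":[40,30,0],"rot":[0,0,-5]},{"jaw":0,"xyz":[80,65,0],"rot":[0,0,-10]},{"jaw":0,"xyz":[120,100,0],"rot":[0,0,-15]},{"jaw":0,"xyz":[160,135,0],"rot":[0,0,-20]},{"jaw":0,"xyz":[200,170,0],"rot":[0,0,-20]},{"jaw":0,"xyz":[240,205,0],"rot":[0,0,-20]},{"jaw":0,"xyz":[270,240,0],"rot":[0,0,-20]},{"jaw":0,"xyz":[290,275,0],"rot":[0,0,-20]}]'
python3 - <<'E'
from h import *
np.set_printoptions(precision=4,suppress=True)
p=manip.capture("wrist"); s=manip.sense(); save(p,"w1")
C=np.linalg.inv(p["camera_from_world"]); print(C, p["vertical_fov"], s["tool_pos"],s["ee_rot"],s["joint_pos"])
print("cap proj",proj(p,[0.515,-0.241,0.0]),"tcp",proj(p,s["tool_pos"]))
for q in ["palm_cap","cap_plate","cross_bar","post_base","tamper_rest","spring"]:
    print(q,[(np.round(d["uv"],1).tolist(),round(d["p"],2)) for d in manip.tip_of(q,p)[:3]])
E
```

```text
time_s: 1.8
tool_pos: [0.4791, -0.2417, 0.2407]
ee_rot: [1.0, 0.0, 0.0, 0.0]
contact_force: [0.3, -0.8, 0.4]
width: 1.001
grasp_force: 0.0
[[ 0.0004 -0.9567 -0.291   0.5626]
 [-1.     -0.0001 -0.0012 -0.2424]
 [ 0.0012  0.291  -0.9567  0.3847]
 [ 0.      0.      0.      1.    ]] 59.97213045765278 [ 0.4815 -0.2363  0.2406] [ 1.      0.0019  0.0006 -0.0009] [-0.544   0.326   1.6871  0.0024  1.1285  1.0218]
cap proj [317.8263 170.0081] tcp [303.5826 334.0453]
palm_cap [([320.2, 163.6], 0.71)]
cap_plate [([324.2, 164.3], 0.65)]
cross_bar []
post_base []
tamper_rest []
spring []
```

```bash
python3 -c "
import cv2;i=cv2.imread('pics/w1.png')[120:210,270:370];cv2.imwrite('pics/w1c.png',cv2.resize(i,(600,540),interpolation=cv2.INTER_CUBIC))"
```

```text
(no output)
```

View pics/w1c.png

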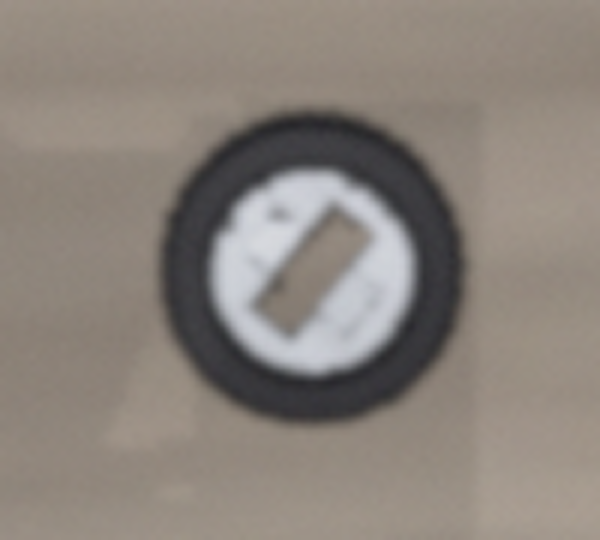

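The crop shows the cap centred at wrist pixel (322,165). The slot runs at about -40° in world yaw, and the cap is right way up. Next I'll go over the rest.

```bash
python3 -m creep '[{"jaw":0,"xyz":[15,35,0],"rot":[0,0,0]},{"jaw":0,"xyz":[30,70,0],"rot":[0,0,0]},{"jaw":0,"xyz":[45,105,0],"rot":[0,0,0]},{"jaw":0,"xyz":[60,140,0],"rot":[0,0,0]},{"jaw":0,"xyz":[75,175,0],"rot":[0,0,0]},{"jaw":0,"xyz":[85,205,0],"rot":[0,0,0]},{"jaw":0,"xyz":[90,215,0],"rot":[0,0,0]},{"jaw":0,"xyz":[90,215,0],"rot":[0,0,0]}]'
python3 - <<'E'
from h import *
p=manip.capture("wrist"); s=manip.sense(); save(p,"w2")
P={n:manip.capture(n) for n in("scene","top")}; P["wrist"]=p
import pickle; pickle.dump(P,open("P2.pkl","wb"))
print(s["tool_pos"],s["ee_rot"])
for q in ["cross_bar","post_base","tamper_rest"]:
    for n in P: print(q,n,[(np.round(d["uv"],1).tolist(),round(d["p"],2)) for d in manip.tip_of(q,P[n])[:3]])
i=p["pixels"][80:280,220:420,::-1]; cv2.imwrite("pics/w2c.png",cv2.resize(i,(600,600),interpolation=cv2.INTER_CUBIC))
E
```

```text
time_s: 2.95
tool_pos: [0.5677, -0.0285, 0.2406]
ee_rot: [1.0, 0.001, 0.0, 0.0]
contact_force: [-0.9, 0.5, -0.4]
width: 1.003
grasp_force: 0.0
[ 0.56739536 -0.02930033  0.24054732] [ 9.99999966e-01  1.71461360e-04 -1.08901396e-04  1.60566342e-04]
cross_bar scene [([307.2, 230.6], 0.76), ([226.8, 327.3], 0.74)]
cross_bar top [([173.8, 254.1], 0.8), ([433.5, 284.3], 0.22)]
cross_bar wrist [([315.0, 126.8], 0.65)]
post_base scene [([180.2, 319.8], 0.73), ([302.9, 248.5], 0.57), ([224.0, 344.2], 0.56)]
post_base top [([187.2, 248.4], 0.55)]
post_base wrist [([316.4, 98.3], 0.65)]
tamper_rest scene [([222.8, 364.5], 0.92), ([297.0, 266.6], 0.64), ([409.1, 215.5], 0.48)]
tamper_rest top [([191.6, 247.6], 0.92), ([434.4, 284.6], 0.35)]
tamper_rest wrist [([318.3, 99.1], 0.95), ([19.0, 190.9], 0.7)]
```

View pics/w2c.png

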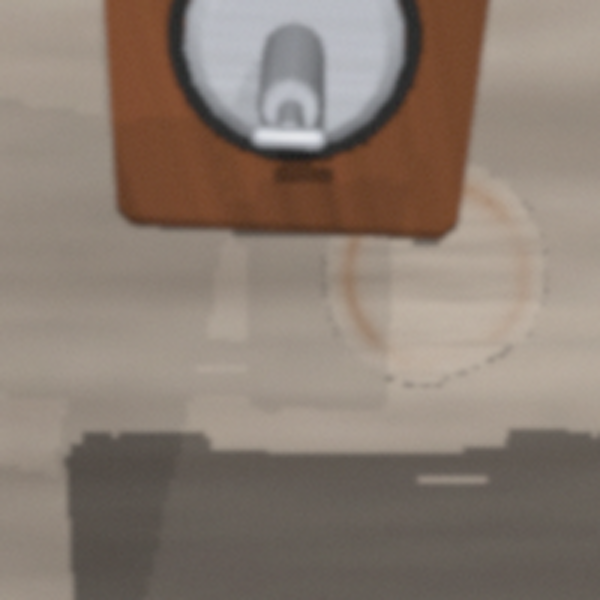

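The wrist crop shows the rest at a yaw of about -3°, the bar at wrist pixel (316,126), and the post leaning toward the robot. I'll align the tool with the post and look closer.

```bash
python3 -m creep '[{"jaw":0,"xyz":[10,0,-15],"rot":[0,-5,0]},{"jaw":0,"xyz":[20,0,-35],"rot":[0,-11,0]},{"jaw":0,"xyz":[30,0,-60],"rot":[0,-17,0]},{"jaw":0,"xyz":[40,0,-80],"rot":[0,-22,0]},{"jaw":0,"xyz":[47,0,-90],"rot":[0,-25,0]},{"jaw":0,"xyz":[47,0,-90],"rot":[0,-25,0]},{"jaw":0,"xyz":[47,0,-90],"rot":[0,-25,0]},{"jaw":0,"xyz":[47,0,-90],"rot":[0,-25,0]}]'
python3 - <<'E'
from h import *
import pickle
p=manip.capture("wrist"); s=manip.sense(); save(p,"w3"); P={n:manip.capture(n) for n in("scene","top")}; P["wrist"]=p; pickle.dump((P,s["tool_pos"],s["ee_rot"]),open("P3.pkl","wb"))
print(s["tool_pos"],s["ee_rot"])
for q in ["cross_bar","post_base"]:
    for n in P: print(q,n,[(np.round(d["uv"],1).tolist(),round(d["p"],2)) for d in manip.tip_of(q,P[n])[:3]])
a=pickle.load(open("P2.pkl","rb"))
cr=lambda im,u,v,h,S:cv2.resize(im[v-h:v+h,u-h:u+h,::-1],(S,S),interpolation=cv2.INTER_CUBIC)
b=np.vstack([cr(a["scene"]["pixels"],305,240,25,300),cr(a["top"]["pixels"],329,210,25,300)])
i=cv2.resize(p["pixels"][120:420,195:445,::-1],(500,600),interpolation=cv2.INTER_CUBIC)
cv2.imwrite("pics/w3c.png",np.hstack([i,b]))
E
```

```text
time_s: 4.35
tool_pos: [0.6151, -0.0283, 0.1517]
ee_rot: [0.976, 0.0, 0.217, 0.0]
contact_force: [-0.2, -0.4, -0.2]
width: 0.997
grasp_force: 0.0
[ 0.61511141 -0.02824907  0.15173025] [9.76203375e-01 4.41644972e-04 2.16856514e-01 1.64975362e-04]
cross_bar scene [([226.2, 327.9], 0.87), ([306.6, 229.9], 0.58)]
cross_bar top [([327.2, 214.6], 0.9), ([176.1, 256.5], 0.57)]
cross_bar wrist [([316.9, 273.7], 0.56)]
post_base scene [([303.4, 249.6], 0.93), ([224.0, 343.5], 0.78)]
post_base top [([331.8, 205.8], 0.93), ([187.8, 246.1], 0.75), ([326.6, 211.8], 0.73)]
post_base wrist [([319.8, 248.6], 0.74)]
```

View pics/w3c.png

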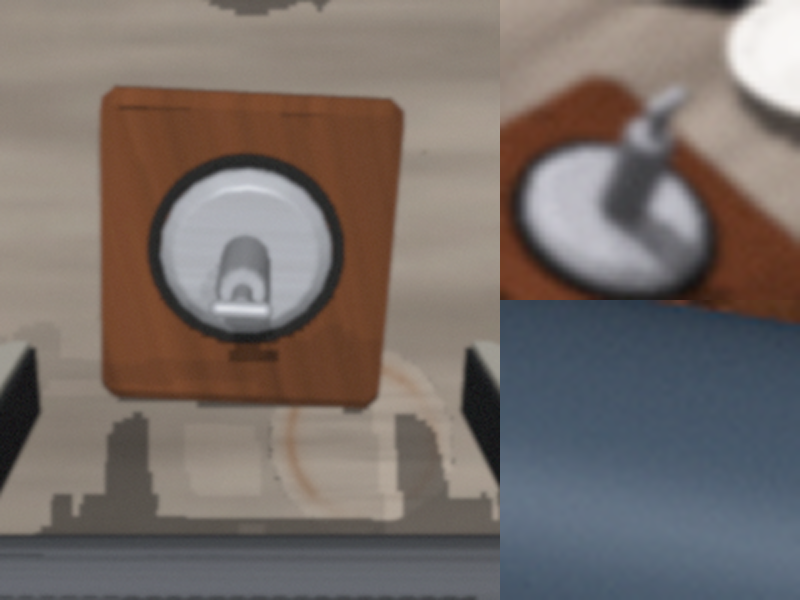

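```bash
cat > fit.py <<'E'
from h import *
import pickle
from scipy.optimize import least_squares
np.set_printoptions(precision=4,suppress=True)
P3,tp,tq=pickle.load(open("P3.pkl","rb")); P2=pickle.load(open("P2.pkl","rb"))
w3,w2,sc,tp2=P3["wrist"],P2["wrist"],P2["scene"],P2["top"]
t=np.radians(25); c3=lambda u,v:np.array([195+u/2,120+v/2]); c2=lambda u,v:np.array([220+u/3,80+v/3])
bar=[(w3,c3(241,310)),(w2,c2(289,138)),(sc,np.array([308.7,231.3]))]
print("tri bar",tri(bar),[ (tri(bar[:2])),tri([bar[0],bar[2]])])
ax=np.array([-np.sin(t),0,np.cos(t)])
L,Rr=c3(213,307),c3(269,313)
def model(x):
    bx,by,bz,yaw,rx,ry,zt=x; Rz=R.from_euler('z',yaw).as_matrix(); B=np.array([bx,by,bz]); a=Rz@ax; yv=Rz[:,1]
    o=[(proj(p,B)-uv)*w for (p,uv),w in zip(bar,(1,1,1))]
    base=B-0.0475*a
    o.append((proj(w3,base)-c3(246,250))*.6)   # disc top centre
    o+= [(proj(w3,B+s*.00875*yv)-q)*.5 for s,q in((1,L),(-1,Rr))]
    for (sx,sy,z),q in zip([(52,50,zt),(52,-50,zt),(-52,50,.006),(-52,-50,.006)],[(101,87),(403,101),(104,396),(378,406)]):
        X=Rz@np.array([sx/1e3,sy/1e3,0])+[rx,ry,z]; o.append((proj(w3,X)-c3(*q))*.5)
    return np.concatenate(o)
r=least_squares(model,[.645,-.03,.088,-.045,.67,-.03,.055],x_scale=.01)
print(r.x,np.degrees(r.x[3])); print(r.fun.reshape(-1,2))
E
python3 fit.py
```

```text
tri bar [ 0.6435 -0.0277  0.0852] [array([ 0.6444, -0.0269,  0.088 ]), array([ 0.6431, -0.028 ,  0.0853])]
[ 0.6447 -0.027   0.0858 -0.0402  0.6677 -0.028   0.0478] -2.3050333672628898
[[ 0.3137 -0.1528]
 [ 0.0077 -0.4055]
 [-2.1303 -0.3177]
 [-0.2203  2.2234]
 [-0.7247  0.3508]
 [ 1.041  -0.5035]
 [ 0.6045 -0.0086]
 [-0.3792 -0.5425]
 [ 0.1296  0.1465]
 [-0.3754  0.4644]]
```

```bash
python3 -m creep '[{"jaw":0,"xyz":[-20,10,30],"rot":[0,4,0]},{"jaw":0,"xyz":[-50,45,45],"rot":[0,10,0]},{"jaw":0,"xyz":[-80,85,50],"rot":[0,16,0]},{"jaw":0,"xyz":[-110,125,50],"rot":[0,22,0]},{"jaw":0,"xyz":[-140,165,50],"rot":[0,25,0]},{"jaw":0,"xyz":[-165,200,40],"rot":[0,25,0]},{"jaw":0,"xyz":[-180,225,30],"rot":[0,25,0]},{"jaw":0,"xyz":[-180,225,20],"rot":[0,25,0]}]'
python3 - <<'E'
from h import *
import pickle
p=manip.capture("wrist"); s=manip.sense(); save(p,"w4"); P={n:manip.capture(n) for n in("scene",)}; P["wrist"]=p
print(s["tool_pos"],s["ee_rot"])
pickle.dump(P,open("P4.pkl","wb"))
for q,z in [("spring",0),("spring_top",.05)]:
    for n in P: print(q,n,[(np.round(d["uv"],1).tolist(),round(d["p"],2),onz(P[n],d["uv"],z).round(4)) for d in manip.tip_of(q,P[n])[:3]])
    m=manip.trace(q,p)[:1]
    if m: 
        ys,xs=np.where(m[0]["pixels"]); print("mask",xs.min(),xs.max(),ys.min(),ys.max(),m[0]["p"]); u,v=int(xs.mean()),int(ys.mean())
i=p["pixels"][v-50:v+50,u-50:u+50,::-1]; cv2.imwrite("pics/w4c.png",cv2.resize(i,(500,500),interpolation=cv2.INTER_CUBIC)); print(u,v)
E
```

```text
time_s: 5.6
tool_pos: [0.4329, 0.199, 0.1704]
ee_rot: [1.0, 0.002, -0.0, -0.0]
contact_force: [0.1, -1.2, 0.1]
width: 1.003
grasp_force: 0.0
[0.43325001 0.19758356 0.16896692] [ 9.99998236e-01  1.63834541e-03 -8.60336019e-04  3.20680076e-04]
spring scene [([311.9, 376.8], 0.67, array([0.462 , 0.1968, 0.    ])), ([176.3, 319.1], 0.32, array([0.73  , 0.2168, 0.    ]))]
spring wrist [([321.8, 186.8], 0.56, array([0.4648, 0.1967, 0.    ]))]
mask 301 338 173 218 0.83
spring_top scene []
spring_top wrist [([321.1, 205.1], 0.98, array([0.4611, 0.1974, 0.05  ]))]
mask 301 338 182 218 0.57
319 200
```

View pics/w4c.png

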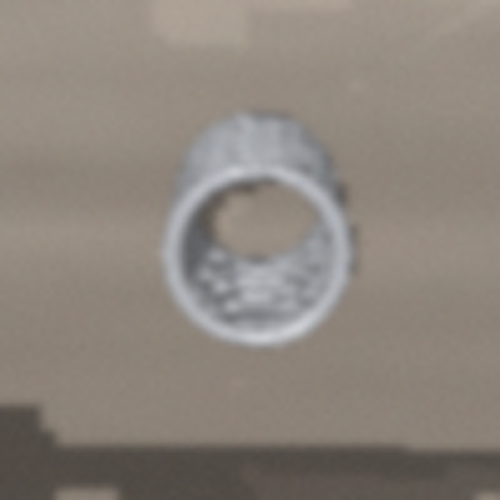

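The crop shows the spring upright with its top ring centred at wrist pixel (320.6,200.8), which gives about (0.463, 0.1975). Descending to grip it.

```bash
python3 -m creep '[{"jaw":0,"xyz":[15,0,-30],"rot":[0,0,-2]},{"jaw":0,"xyz":[28,0,-60],"rot":[0,0,-2.5]},{"jaw":0,"xyz":[28,0,-90],"rot":[0,0,-2.5]},{"jaw":0,"xyz":[28,0,-112],"rot":[0,0,-2.5]},{"jaw":0,"xyz":[28,0,-126],"rot":[0,0,-2.5]},{"jaw":0,"xyz":[28,0,-126],"rot":[0,0,-2.5]},{"jaw":0.6,"xyz":[28,0,-126],"rot":[0,0,-2.5]},{"jaw":0.6,"xyz":[28,0,-126],"rot":[0,0,-2.5]}]'
python3 -m creep '[{"jaw":0.7,"xyz":[0,0,0],"rot":[0,0,0]},{"jaw":0.8,"xyz":[0,0,0],"rot":[0,0,0]},{"jaw":1,"xyz":[0,0,0],"rot":[0,0,0]},{"jaw":1,"xyz":[0,0,0],"rot":[0,0,0]},{"jaw":1,"xyz":[0,0,0],"rot":[0,0,0]},{"jaw":1,"xyz":[0,0,0],"rot":[0,0,0]},{"jaw":1,"xyz":[0,0,0],"rot":[0,0,0]},{"jaw":1,"xyz":[0,0,0],"rot":[0,0,0]}]'
```

```text
time_s: 6.8
tool_pos: [0.4632, 0.197, 0.0458]
ee_rot: [1.0, -0.021, 0.001, -0.0]
contact_force: [-0.1, 0.0, 0.7]
width: 0.878
grasp_force: 0.0
time_s: 7.6
tool_pos: [0.4626, 0.1968, 0.0446]
ee_rot: [1.0, -0.021, 0.0, -0.0]
contact_force: [0.2, -0.0, 0.7]
width: 0.246
grasp_force: 30.0
```

```bash
python3 -m creep '[{"jaw":1,"xyz":[0,0,20],"rot":[0,0,0]},{"jaw":1,"xyz":[0,0,55],"rot":[0,0,0]},{"jaw":1,"xyz":[10,-20,90],"rot":[0,-2,0]},{"jaw":1,"xyz":[30,-50,120],"rot":[0,-6,0]},{"jaw":1,"xyz":[55,-85,130],"rot":[0,-11,0]},{"jaw":1,"xyz":[80,-120,130],"rot":[0,-16,0]},{"jaw":1,"xyz":[105,-155,130],"rot":[-0.5,-20,0]},{"jaw":1,"xyz":[125,-185,130],"rot":[-1,-23,0]}]'
python3 -m creep '[{"jaw":1,"xyz":[14,-20,0],"rot":[0,-1,0]},{"jaw":1,"xyz":[24,-36,-5],"rot":[0,-2,0]},{"jaw":1,"xyz":[26,-38,-12],"rot":[0,-2,0]},{"jaw":1,"xyz":[26,-38,-18],"rot":[0,-2,0]},{"jaw":1,"xyz":[26,-38,-23],"rot":[0,-2,0]},{"jaw":1,"xyz":[26,-38,-23],"rot":[0,-2,0]},{"jaw":1,"xyz":[26,-38,-23],"rot":[0,-2,0]},{"jaw":1,"xyz":[26,-38,-23],"rot":[0,-2,0]}]'
python3 - <<'E'
from h import *
p=manip.capture("wrist"); s=manip.sense(); save(p,"w5"); q=manip.capture("scene"); save(q,"s5")
print(s["tool_pos"],s["ee_rot"],s["width"],s["contact_force"])
print(proj(p,s["tool_pos"]),proj(p,[.6445,-.0272,.0855]))
i=cv2.resize(p["pixels"][180:430,195:445,::-1],(500,500),interpolation=cv2.INTER_CUBIC)
b=cv2.resize(q["pixels"][190:260,275:335,::-1],(300,350),interpolation=cv2.INTER_CUBIC)
o=np.zeros((500,800,3),np.uint8); o[:,:500]=i; o[:350,500:]=b; cv2.imwrite("pics/w5c.png",o)
E
```

```text
time_s: 8.4
tool_pos: [0.5881, 0.0099, 0.1748]
ee_rot: [0.979, -0.021, 0.201, 0.005]
contact_force: [1.2, 0.4, -1.1]
width: 0.245
grasp_force: 30.0
time_s: 9.2
tool_pos: [0.6136, -0.0258, 0.152]
ee_rot: [0.976, -0.021, 0.217, 0.004]
contact_force: [-0.3, -0.0, -0.9]
width: 0.25
grasp_force: 30.0
[ 0.61364004 -0.02588281  0.15201744] [ 0.97597715 -0.02086797  0.21683439  0.00399688] 0.24950189652190957 [-0.13611784  0.31538122  0.0711188 ]
[317.96285198 340.40365924] [318.6037803  272.52536973]
```

View pics/w5c.png

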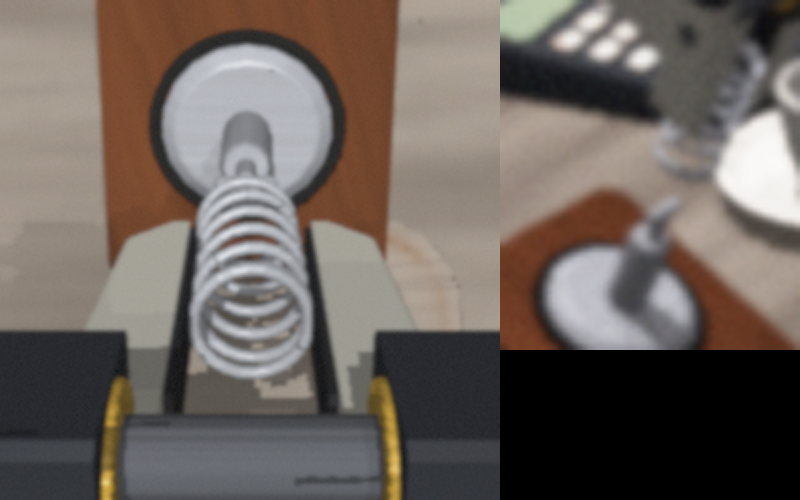

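The spring is held square in the jaws. Its bottom ring is centred near crop (247,222) and the post is seen just beyond at x≈246. The scene crop shows it hovering over the bar. Now checking the alignment numerically.

```bash
python3 - <<'E'
from h import *
np.set_printoptions(precision=2,suppress=True)
p=manip.capture("wrist"); s=manip.sense(); Rt=R.from_quat(s["ee_rot"]).as_matrix(); t=s["tool_pos"]; print(t, Rt[:,2])
f=lambda X:(proj(p,X)-[195,180])*2
def circ(c,n=72,r=.0125): 
    P=np.array([f(t+Rt@(np.array([np.cos(a)*r+c[0],np.sin(a)*r+c[1],c[2]]))) for a in np.linspace(0,2*np.pi,n)]); return P[:,0].min(),P[:,0].max(),P[:,1].min(),P[:,1].max()
print("bottom ring expected",np.array(circ((0,0,.0433))),"top ring",np.array(circ((0,0,-.0043))))
B=np.array([.6445,-.0272,.0855]); d=Rt.T@(B-t); print("bar in tool mm",d*1e3)
ax=lambda y:np.array([-np.sin(np.radians(25))*np.cos(y),-np.sin(np.radians(25))*np.sin(y),np.cos(np.radians(25))])
print("axis in tool",Rt.T@-ax(-.0402), "bar crop",f(B),"base",f(B-.0475*ax(-.0402)))
for h in(0,17,34): print(h,f(B-(.0475-h/1e3)*ax(-.0402)))
# edge profile of post in image
g=cv2.cvtColor(p["pixels"],cv2.COLOR_RGB2GRAY)
for y in (240,244,248,252): print(y,g[y,300:338].tolist())
for y in (272,276,282,290): print(y,g[y,285:350].tolist())
E
```

```text
[ 0.61 -0.03  0.15] [ 0.42 -0.02 -0.91]
bottom ring expected [195.18 297.73 181.11 275.5 ] top ring [179.56 311.82 273.01 389.97]
bar in tool mm [-0.11 -0.09 73.27]
axis in tool [-0.  0.  1.] bar crop [246.47 185.19] base [246.91 133.77]
0 [246.91 133.77]
17 [246.77 150.12]
34 [246.61 168.63]
240 [183, 183, 183, 182, 182, 183, 180, 170, 154, 136, 126, 125, 128, 129, 130, 133, 133, 135, 134, 134, 132, 131, 127, 127, 125, 124, 130, 145, 163, 177, 184, 184, 183, 185, 185, 185, 185, 184]
244 [186, 184, 186, 185, 184, 178, 157, 132, 119, 119, 122, 127, 130, 132, 132, 132, 133, 133, 134, 134, 131, 129, 127, 126, 122, 120, 116, 114, 122, 145, 166, 180, 184, 185, 186, 184, 184, 185]
248 [182, 182, 181, 180, 174, 156, 133, 118, 119, 122, 127, 129, 131, 131, 132, 132, 134, 134, 133, 134, 130, 128, 127, 125, 123, 119, 115, 111, 107, 120, 149, 173, 182, 183, 182, 180, 180, 183]
252 [182, 177, 174, 168, 160, 140, 122, 118, 123, 129, 136, 142, 147, 150, 156, 161, 164, 169, 165, 160, 154, 149, 144, 139, 130, 120, 111, 109, 104, 103, 121, 152, 173, 180, 180, 180, 181, 182]
272 [45, 53, 70, 90, 105, 
[... 524 characters left out ...]
65, 176, 184, 185, 177, 163, 147, 133, 123, 120, 112, 96, 80, 61, 52, 45, 44, 43, 43]
282 [77, 75, 73, 72, 68, 62, 58, 46, 50, 76, 118, 158, 183, 187, 175, 165, 167, 181, 194, 202, 198, 186, 171, 153, 136, 124, 118, 115, 115, 119, 122, 128, 132, 132, 134, 133, 131, 132, 131, 127, 124, 119, 109, 106, 110, 122, 141, 156, 169, 177, 179, 173, 168, 163, 157, 143, 111, 74, 51, 53, 59, 62, 66, 71, 80]
290 [122, 122, 121, 118, 110, 95, 85, 98, 126, 153, 171, 184, 189, 180, 166, 157, 164, 179, 195, 200, 198, 190, 179, 159, 141, 121, 101, 87, 81, 73, 72, 75, 84, 85, 87, 88, 87, 87, 90, 90, 86, 80, 81, 85, 97, 109, 126, 144, 158, 171, 178, 180, 176, 169, 165, 166, 166, 152, 124, 94, 83, 79, 80, 80, 86]
```

```bash
python3 - <<'E'
from h import *
p=manip.capture("wrist")
for q in("spring","spring_top","cross_bar"): print(q,[(d["uv"],d["p"]) for d in manip.tip_of(q,p)[:2]])
m=manip.trace("spring",p)
if m:
    M=m[0]["pixels"]; ys,xs=np.where(M); print(m[0]["p"],ys.min(),ys.max())
    for y in range(ys.min(),ys.max()+1,6): r=np.where(M[y])[0]; print(y,r.min(),r.max(),(r.min()+r.max())/2)
i=p["pixels"][260:380,280:360,::-1]; i=cv2.resize(i,(400,600),interpolation=cv2.INTER_CUBIC)
q=manip.capture("top"); save(q,"t6"); b=cv2.resize(q["pixels"][170:250,290:370,::-1],(400,400),interpolation=cv2.INTER_CUBIC)
o=np.zeros((600,800,3),np.uint8); o[:,:400]=i; o[:400,400:]=b; cv2.imwrite("pics/w6c.png",o)
E
```

```text
spring [([317.4, 291.0], 0.89)]
spring_top []
cross_bar [([316.3, 273.0], 0.72)]
0.72 268 369
268 316 318 317.0
274 301 334 317.5
280 297 339 318.0
286 294 341 317.5
292 293 343 318.0
298 293 344 318.5
304 293 345 319.0
310 292 346 319.0
316 292 347 319.5
322 291 348 319.5
328 290 349 319.5
334 288 350 319.0
340 288 350 319.0
346 290 350 320.0
352 291 349 320.0
358 295 345 320.0
364 302 338 320.0
```

View pics/w6c.png

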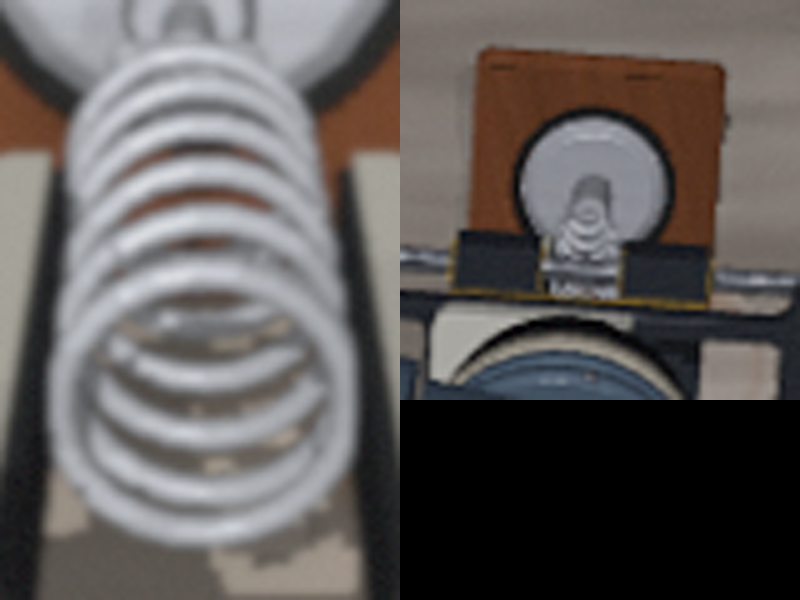

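Post and spring ring agree to about 0.3 mm in y. I'll descend along the post axis in steps and watch the force.

```bash
python3 -m creep '[{"jaw":1,"xyz":[4.2,0,-9.1],"rot":[0,0,0]},{"jaw":1,"xyz":[8.4,-0.2,-18.1],"rot":[0,0,0]},{"jaw":1,"xyz":[10.6,-0.3,-22.7],"rot":[0,0,0]},{"jaw":1,"xyz":[12.2,-0.3,-26.3],"rot":[0,0,0]},{"jaw":1,"xyz":[13.9,-0.4,-29.9],"rot":[0,0,0]},{"jaw":1,"xyz":[15.2,-0.5,-32.6],"rot":[0,0,0]},{"jaw":1,"xyz":[15.2,-0.5,-32.6],"rot":[0,0,0]},{"jaw":1,"xyz":[15.2,-0.5,-32.6],"rot":[0,0,0]}]'
```

```text
time_s: 10.45
tool_pos: [0.6288, -0.0267, 0.1191]
ee_rot: [0.976, -0.021, 0.217, 0.004]
contact_force: [-0.8, -0.0, -0.6]
width: 0.246
grasp_force: 30.0
```

```bash
python3 -m creep '[{"jaw":1,"xyz":[1.7,0,-3.6],"rot":[0,0,0]},{"jaw":1,"xyz":[3.4,-0.1,-7.2],"rot":[0,0,0]},{"jaw":1,"xyz":[5.1,-0.2,-10.9],"rot":[0,0,0]},{"jaw":1,"xyz":[6.8,-0.3,-14.5],"rot":[0,0,0]},{"jaw":1,"xyz":[8.4,-0.4,-18.1],"rot":[0,0,0]},{"jaw":1,"xyz":[10.1,-0.4,-21.7],"rot":[0,0,0]},{"jaw":1,"xyz":[10.1,-0.4,-21.7],"rot":[0,0,0]},{"jaw":1,"xyz":[10.1,-0.4,-21.7],"rot":[0,0,0]}]'
python3 - <<'E'
from h import *
p=manip.capture("wrist"); q=manip.capture("scene");save(p,"w7");save(q,"s7")
print(manip.sense()["contact_force"],manip.sense()["torque"])
E
```

```text
time_s: 11.25
tool_pos: [0.6387, -0.0271, 0.0971]
ee_rot: [0.976, -0.021, 0.216, 0.004]
contact_force: [0.3, 1.9, -1.8]
width: 0.25
grasp_force: 30.0
[ 0.65762647  0.64610773 -1.61408534] [0.22314304 0.39225709 0.13131829]
```

```bash
python3 -m creep '[{"jaw":1,"xyz":[1.3,0,-2.7],"rot":[0,0,0]},{"jaw":1,"xyz":[2.5,-0.1,-5.4],"rot":[0,0,0]},{"jaw":1,"xyz":[3.8,-0.2,-8.2],"rot":[0,0,0]},{"jaw":1,"xyz":[5.1,-0.2,-10.9],"rot":[0,0,0]},{"jaw":1,"xyz":[5.9,-0.2,-12.7],"rot":[0,0,0]},{"jaw":1,"xyz":[6.8,-0.3,-14.5],"rot":[0,0,0]},{"jaw":1,"xyz":[6.8,-0.3,-14.5],"rot":[0,0,0]},{"jaw":1,"xyz":[6.8,-0.3,-14.5],"rot":[0,0,0]}]'
python3 - <<'E'
from h import *
p=manip.capture("wrist"); q=manip.capture("scene");save(p,"w8");save(q,"s8")
s=manip.sense();print(s["contact_force"],s["torque"],s["tool_pos"])
i=cv2.resize(p["pixels"][200:400,220:420,::-1],(500,500),interpolation=cv2.INTER_CUBIC)
b=cv2.resize(q["pixels"][200:270,275:335,::-1],(300,350),interpolation=cv2.INTER_CUBIC)
o=np.zeros((500,800,3),np.uint8); o[:,:500]=i; o[:350,500:]=b; cv2.imwrite("pics/w8c.png",o)
E
```

```text
time_s: 12.15
tool_pos: [0.6455, -0.0273, 0.0826]
ee_rot: [0.976, -0.021, 0.216, 0.004]
contact_force: [0.6, 4.0, -2.1]
width: 0.251
grasp_force: 30.3
[ 0.2083168   4.01821154 -2.69929955] [0.61290482 0.38827799 0.20570393] [ 0.64541898 -0.02727429  0.08262969]
```

```bash
python3 -m creep '[{"jaw":1,"xyz":[0,0.5,0],"rot":[0,0,0]},{"jaw":1,"xyz":[0,1,0],"rot":[0,0,0]},{"jaw":1,"xyz":[0,1,0],"rot":[0,0,0]},{"jaw":1,"xyz":[0.4,1,-0.9],"rot":[0,0,0]},{"jaw":1,"xyz":[0.8,1,-1.8],"rot":[0,0,0]},{"jaw":1,"xyz":[1.3,1,-2.7],"rot":[0,0,0]},{"jaw":1,"xyz":[1.3,1,-2.7],"rot":[0,0,0]},{"jaw":1,"xyz":[1.3,1,-2.7],"rot":[0,0,0]}]'
python3 -c "
from h import *
s=manip.sense();print(s['contact_force'],s['torque'],s['tool_pos'])"
```

```text
time_s: 13.05
tool_pos: [0.647, -0.0265, 0.0803]
ee_rot: [0.976, -0.021, 0.217, 0.004]
contact_force: [-2.5, -0.6, 2.5]
width: 0.252
grasp_force: 30.7
[-2.5341621  -0.57525098  2.46627878] [-0.15471201  0.43567825 -0.14595257] [ 0.64701302 -0.02650617  0.08025868]
```

```bash
python3 -m creep '[{"jaw":0.6,"xyz":[0,0,0],"rot":[0,0,0]},{"jaw":0.4,"xyz":[0,0,0],"rot":[0,0,0]},{"jaw":0.2,"xyz":[0,0,0],"rot":[0,0,0]},{"jaw":0.2,"xyz":[0,0,0],"rot":[0,0,0]},{"jaw":0.2,"xyz":[0,0,0],"rot":[0,0,0]},{"jaw":0.2,"xyz":[-4.2,0.2,9],"rot":[0,0,0]},{"jaw":0.2,"xyz":[-12.7,0.5,27.2],"rot":[0,0,0]},{"jaw":0.2,"xyz":[-25,1,54],"rot":[0,0,0]}]'
python3 -m creep '[{"jaw":0,"xyz":[-8,0,18],"rot":[0,0,0]},{"jaw":0,"xyz":[-8,0,18],"rot":[0,0,0]},{"jaw":0,"xyz":[-8,0,18],"rot":[0,0,0]},{"jaw":0,"xyz":[-8,0,18],"rot":[0,0,0]},{"jaw":0,"xyz":[-8,0,18],"rot":[0,0,0]},{"jaw":0,"xyz":[-8,0,18],"rot":[0,0,0]},{"jaw":0,"xyz":[-8,0,18],"rot":[0,0,0]},{"jaw":0,"xyz":[-8,0,18],"rot":[0,0,0]}]'
python3 - <<'E'
from h import *
import pickle
p=manip.capture("wrist"); q=manip.capture("scene");save(p,"w9");save(q,"s9"); s=manip.sense(); pickle.dump(({"wrist":p,"scene":q},s["tool_pos"],s["ee_rot"]),open("P9.pkl","wb"))
print(s["contact_force"],s["tool_pos"],s["ee_rot"])
for n in ("cross_bar","spring_top","spring"):
  for c in (p,q): print(n,[(d["uv"],d["p"]) for d in manip.tip_of(n,c)[:2]])
i=cv2.resize(p["pixels"][200:340,250:390,::-1],(500,500),interpolation=cv2.INTER_CUBIC)
b=cv2.resize(q["pixels"][200:270,275:335,::-1],(300,350),interpolation=cv2.INTER_CUBIC)
o=np.zeros((500,800,3),np.uint8); o[:,:500]=i; o[:350,500:]=b; cv2.imwrite("pics/w9c.png",o)
E
```

```text
time_s: 13.85
tool_pos: [0.621, -0.0253, 0.1341]
ee_rot: [0.976, -0.021, 0.216, 0.004]
contact_force: [0.0, 0.4, 0.0]
width: 0.795
grasp_force: 0.0
time_s: 14.65
tool_pos: [0.6139, -0.0254, 0.1518]
ee_rot: [0.976, -0.021, 0.216, 0.004]
contact_force: [-0.5, -0.7, -0.3]
width: 1.0
grasp_force: 0.0
[0.85117882 0.74587152 0.23789155] [ 0.61394314 -0.02539152  0.15202933] [ 0.97604469 -0.0210853   0.21650884  0.00401301]
cross_bar [([317.1, 272.1], 0.94)]
cross_bar [([310.0, 229.8], 0.97), ([225.9, 327.3], 0.74)]
spring_top [([320.6, 279.3], 0.63)]
spring_top [([308.5, 228.3], 0.53)]
spring []
spring []
```

View pics/w9c.png

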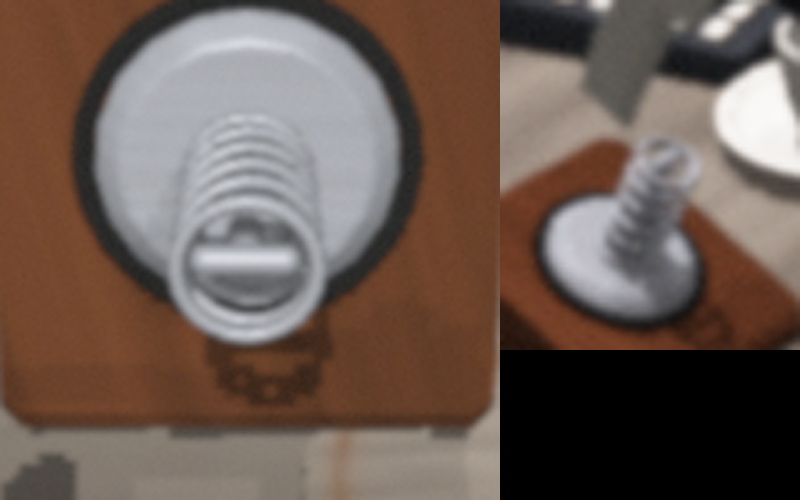

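The spring stands fully down on the foot, with its top ring at bar level and the bar centred inside it at wrist pixel (318.6,272.8). Now for the cap.

```bash
python3 - <<'E'
from h import *
import pickle
np.set_printoptions(precision=4,suppress=True)
P,t,q=pickle.load(open("P9.pkl","rb")); Rt=R.from_quat(q).as_matrix()
for uv in ((318.6,272.8),):
    o,d=ray(P["wrist"],uv); o2=Rt.T@(o-t); d2=Rt.T@d
    for z in (.071,.0735,.076): print("bar in tool",1e3*(o2+d2*(z-o2[2])/d2[2]))
b3=[(P["wrist"],(318.6,272.8)),(P["scene"],(275+168/5,200+158/5))]; print("tri",tri(b3))
down=R.from_quat([1,0,0,0]); print("yaw tool",R.from_quat(q).as_quat())
print("rotvec to yaw10 down",(R.from_euler('z',10,degrees=True)*down*R.from_quat(q).inv()).as_rotvec(degrees=True))
E
```

```text
bar in tool [ 0.5601  0.1839 71.    ]
bar in tool [-0.4068  0.1778 73.5   ]
bar in tool [-1.3737  0.1716 76.    ]
tri [ 0.6432 -0.0279  0.0847]
yaw tool [ 0.976  -0.0211  0.2165  0.004 ]
rotvec to yaw10 down [-1.7212 25.0022 12.276 ]
```

```bash
python3 -m creep '[{"jaw":0,"xyz":[-15,-5,30],"rot":[0,4,1]},{"jaw":0,"xyz":[-35,-35,40],"rot":[-0.4,10,4]},{"jaw":0,"xyz":[-60,-75,40],"rot":[-0.8,16,8]},{"jaw":0,"xyz":[-85,-115,40],"rot":[-1.3,21,11]},{"jaw":0,"xyz":[-105,-155,35],"rot":[-1.7,25,12.3]},{"jaw":0,"xyz":[-125,-190,20],"rot":[-1.7,25,12.3]},{"jaw":0,"xyz":[-132,-213,0],"rot":[-1.7,25,12.3]},{"jaw":0,"xyz":[-132,-218,-10],"rot":[-1.7,25,12.3]}]'
python3 -m creep '[{"jaw":0,"xyz":[0,0,-15],"rot":[0,0,0]},{"jaw":0,"xyz":[0,0,-25],"rot":[0,0,0]},{"jaw":0,"xyz":[0,0,-25],"rot":[0,0,0]},{"jaw":0,"xyz":[0,0,-25],"rot":[0,0,0]},{"jaw":0,"xyz":[0,0,-25],"rot":[0,0,0]},{"jaw":0,"xyz":[0,0,-25],"rot":[0,0,0]},{"jaw":0,"xyz":[0,0,-25],"rot":[0,0,0]},{"jaw":0,"xyz":[0,0,-25],"rot":[0,0,0]}]'
python3 - <<'E'
from h import *
import pickle
np.set_printoptions(precision=4,suppress=True)
p=manip.capture("wrist"); save(p,"w10"); s=manip.sense(); Rt=R.from_quat(s["ee_rot"]).as_matrix(); print(s["tool_pos"],s["ee_rot"],s["joint_pos"])
m=manip.trace("palm_cap",p); print([(d["uv"],d["p"]) for d in m])
M=m[0]["pixels"].astype(np.uint8); c=max(cv2.findContours(M,0,1)[0],key=cv2.contourArea); e=cv2.fitEllipse(c); print(e)
print("cap outline centre z=.011,.022",onz(p,e[0],.011),onz(p,e[0],.022))
pl=manip.tip_of("cap_plate",p); print([(d["uv"],d["p"],onz(p,d["uv"],.0165)) for d in pl])
hsv=cv2.cvtColor(p["pixels"],cv2.COLOR_RGB2HSV); 
# bright, unsaturated plate
g=p["pixels"].astype(int); W=((g.min(2)>150)&(g.max(2)-g.min(2)<40)).astype(np.uint8); yy,xx=np.mgrid[:480,:640]; W*=((xx-e[0][0])**2+(yy-e[0][1])**2<(e[1][0]*.45)**2).astype(np.uint8)
cs=max(cv2.findContours(W,0,1)[0],key=cv2.contourArea); h=cv2.convexHull(cs); e2=cv2.fitEllipse(h); print("plate",e2,onz(p,e2[0],.0165))
pickle.dump((p,s["tool_pos"],s["ee_rot"],e2[0]),open("P10.pkl","wb"))
# slot: wood coloured pixels inside plate
u,v=e2[0]; Hh=np.zeros((480,640),np.uint8); cv2.fillConvexPoly(Hh,h,1); Hh=cv2.erode(Hh,np.ones((3,3)))
S=(Hh==1)&(g[:,:,0]-g[:,:,2]>12); n,l,st,ce=cv2.connectedComponentsWithStats(S.astype(np.uint8)); k=1+np.argmax(st[1:,4]); print(st[k],ce[k])
pts=np.argwhere(l==k)[:,::-1]; w=np.array([onz(p,a,.0165)[:2] for a in pts]); 
r=cv2.minAreaRect((w*1e4).astype(np.float32)); print("slot rect (0.1mm)",r)
C=np.cov(w.T); ev,V=np.linalg.eigh(C); d=V[:,1]; print("slot angle",np.degrees(np.arctan2(d[1],d[0])), np.sqrt(ev*12)*1e3, w.mean(0))
i=cv2.resize(p["pixels"][int(v)-50:int(v)+50,int(u)-50:int(u)+50,::-1],(500,500),interpolation=cv2.INTER_CUBIC); cv2.imwrite("pics/w10c.png",i)
E
```

```text
time_s: 15.85
tool_pos: [0.4807, -0.2451, 0.1409]
ee_rot: [0.996, 0.086, -0.0, -0.001]
contact_force: [0.0, 0.7, 0.3]
width: 0.997
grasp_force: 0.0
time_s: 16.65
tool_pos: [0.482, -0.2434, 0.1174]
ee_rot: [0.996, 0.087, 0.0, -0.0]
contact_force: [-0.5, 0.2, -0.7]
width: 1.001
grasp_force: 0.0
[ 0.482  -0.2434  0.1173] [ 0.9962  0.0873  0.0002 -0.0002] [-0.5541  0.494   1.7824  0.0006  0.8651  0.8415]
[([331.8, 197.6], 0.91)]
((330.1064758300781, 192.9403533935547), (74.47038269042969, 76.73872375488281), 176.16905212402344)
cap outline centre z=.011,.022 [ 0.5212 -0.2441  0.011 ] [ 0.5231 -0.2435  0.022 ]
[([333.0, 196.0], 0.83, array([ 0.5207, -0.2459,  0.0165]))]
plate ((330.4640197753906, 194.02203369140625), (46.790687561035156, 48.00361251831055), 90.13864135742188) [ 0.5216 -0.2441  0.0165]
[317 180  29  26 333] [330.6396 192.9129]
slot rect (0.1mm) ((5221.99462890625, -2440.393310546875), (68.34793853759766, 182.46060180664062), 50.677345275878906)
slot angle 141.07440508089067 [ 6.6047 17.8113] [ 0.5222 -0.2441]
```

Cap centre is about (0.5217, -0.2440), slot angle about -39°, tool yaw 10°. Gripping it.

```bash
python3 -m creep '[{"jaw":0,"xyz":[20,0,-20],"rot":[0,0,0]},{"jaw":0,"xyz":[39.7,-0.6,-45],"rot":[0,0,0]},{"jaw":0,"xyz":[39.7,-0.6,-70],"rot":[0,0,0]},{"jaw":0,"xyz":[39.7,-0.6,-85],"rot":[0,0,0]},{"jaw":0,"xyz":[39.7,-0.6,-92],"rot":[0,0,0]},{"jaw":0,"xyz":[39.7,-0.6,-92],"rot":[0,0,0]},{"jaw":0.4,"xyz":[39.7,-0.6,-92],"rot":[0,0,0]},{"jaw":0.5,"xyz":[39.7,-0.6,-92],"rot":[0,0,0]}]'
python3 -m creep '[{"jaw":0.5,"xyz":[0,0,0],"rot":[0,0,0]},{"jaw":0.6,"xyz":[0,0,0],"rot":[0,0,0]},{"jaw":0.8,"xyz":[0,0,0],"rot":[0,0,0]},{"jaw":0.9,"xyz":[0,0,0],"rot":[0,0,0]},{"jaw":0.9,"xyz":[0,0,0],"rot":[0,0,0]},{"jaw":0.9,"xyz":[0,0,0],"rot":[0,0,0]},{"jaw":0.9,"xyz":[0,0,40],"rot":[0,0,0]},{"jaw":0.9,"xyz":[0,0,80],"rot":[0,0,0]}]'
python3 - <<'E'
from h import *
np.set_printoptions(precision=4,suppress=True)
s=manip.sense(); t=s["tool_pos"]; print(t,s["ee_rot"],s["width"]*93)
# fit pose: bar B, axis; cap origin 25 ahead of TCP
B=np.array([.6445,-.0268,.085]); yaw=-2.4
Rf=R.from_euler('z',yaw,degrees=True)*R.from_euler('y',-25,degrees=True)*R.from_euler('z',-41,degrees=True)*R.from_quat([1,0,0,0])
for dy in(-41,):
    print("rotvec total",(Rf*R.from_quat(s["ee_rot"]).inv()).as_rotvec(degrees=True))
a=-Rf.as_matrix()[:,2]; print("axis up",a)
base=B-.0475*a
for h in (40+25+25,): print("TCP hover",base+a*(h/1e3),"shift mm",1e3*(base+a*h/1e3-t))
E
```

```text
time_s: 17.6
tool_pos: [0.5221, -0.2443, 0.0262]
ee_rot: [0.996, 0.087, 0.001, 0.0]
contact_force: [-0.3, -0.6, 0.9]
width: 0.877
grasp_force: 0.0
time_s: 18.4
tool_pos: [0.5209, -0.2436, 0.1051]
ee_rot: [0.996, 0.087, -0.001, -0.001]
contact_force: [0.8, -0.9, -0.7]
width: 0.462
grasp_force: 30.0
[ 0.5209 -0.2436  0.1051] [ 0.9962  0.0873 -0.0011 -0.001 ] 42.96425073018063
rotvec total [ 10.5094 -23.6948 -52.5775]
axis up [-0.4222  0.0177  0.9063]
TCP hover [ 0.6266 -0.026   0.1235] shift mm [105.657  217.5702  18.369 ]
```

```bash
python3 -m creep '[{"jaw":0.9,"xyz":[5,10,25],"rot":[0,0,0]},{"jaw":0.9,"xyz":[20,40,45],"rot":[1.3,-3,-6.6]},{"jaw":0.9,"xyz":[35,75,55],"rot":[2.6,-5.9,-13.1]},{"jaw":0.9,"xyz":[50,110,60],"rot":[3.9,-8.9,-19.7]},{"jaw":0.9,"xyz":[65,145,60],"rot":[5.2,-11.8,-26.2]},{"jaw":0.9,"xyz":[80,175,60],"rot":[6.5,-14.8,-32.8]},{"jaw":0.9,"xyz":[92,200,55],"rot":[7.8,-17.7,-39.3]},{"jaw":0.9,"xyz":[100,214,50],"rot":[9.2,-20.7,-46]}]'
python3 - <<'E'
from h import *
np.set_printoptions(precision=3,suppress=True)
s=manip.sense(); t=s["tool_pos"]; 
Rf=R.from_euler('z',-2.4,degrees=True)*R.from_euler('y',-25,degrees=True)*R.from_euler('z',-41,degrees=True)*R.from_quat([1,0,0,0])
print(t,"rot left",(Rf*R.from_quat(s["ee_rot"]).inv()).as_rotvec(degrees=True),"shift",1e3*(np.array([.6266,-.026,.1235])-t),s["joint_pos"])
E
```

```text
time_s: 19.2
tool_pos: [0.6221, -0.0282, 0.1551]
ee_rot: [0.931, -0.31, 0.182, -0.063]
contact_force: [0.6, 0.0, -0.9]
width: 0.461
grasp_force: 30.0
[ 0.622 -0.028  0.155] rot left [ 1.351 -2.815 -6.334] shift [  4.5     2.184 -31.628] [-0.144  0.444  1.806  0.122  0.511  1.973]
```

```bash
python3 -m creep '[{"jaw":0.9,"xyz":[4.5,2.2,-5],"rot":[0.9,-1.9,-4.2]},{"jaw":0.9,"xyz":[4.5,2.2,-14],"rot":[1.35,-2.8,-6.3]},{"jaw":0.9,"xyz":[4.5,2.2,-24],"rot":[1.35,-2.8,-6.3]},{"jaw":0.9,"xyz":[4.5,2.2,-31.6],"rot":[1.35,-2.8,-6.3]},{"jaw":0.9,"xyz":[4.5,2.2,-31.6],"rot":[1.35,-2.8,-6.3]},{"jaw":0.9,"xyz":[4.5,2.2,-31.6],"rot":[1.35,-2.8,-6.3]},{"jaw":0.9,"xyz":[4.5,2.2,-31.6],"rot":[1.35,-2.8,-6.3]},{"jaw":0.9,"xyz":[4.5,2.2,-31.6],"rot":[1.35,-2.8,-6.3]}]'
python3 - <<'E'
from h import *
import pickle
np.set_printoptions(precision=4,suppress=True)
p=manip.capture("wrist"); q=manip.capture("scene"); save(p,"w11"); save(q,"s11"); s=manip.sense(); t=s["tool_pos"]; Rt=R.from_quat(s["ee_rot"]).as_matrix()
pickle.dump(({"wrist":p,"scene":q},t,s["ee_rot"]),open("P11.pkl","wb"))
Rf=R.from_euler('z',-2.4,degrees=True)*R.from_euler('y',-25,degrees=True)*R.from_euler('z',-41,degrees=True)*R.from_quat([1,0,0,0])
print(t,"rot left",(Rf*R.from_quat(s["ee_rot"]).inv()).as_rotvec(degrees=True),1e3*(np.array([.6266,-.026,.1235])-t),s["joint_pos"][-1])
for n in("palm_cap","cap_plate","spring_top","cross_bar"): print(n,[(d["uv"],d["p"]) for d in manip.tip_of(n,p)[:2]])
pl=proj(p,t+Rt@[0,0,.025-.0165]); B=proj(p,[.6445,-.0268,.085]); print("expected plate",pl,"bar",B)
u,v=pl.astype(int)
m=lambda im,u,v,h,S:cv2.resize(im[v-h:v+h,u-h:u+h,::-1],(S,S),interpolation=cv2.INTER_CUBIC)
o=np.zeros((500,800,3),np.uint8); o[:,:500]=m(p["pixels"],u,v-20,70,500); o[:300,500:]=m(q["pixels"],305,230,30,300); cv2.imwrite("pics/w11c.png",o); print("crop origin",u-70,v-90,500/140)
E
```

```text
time_s: 20.0
tool_pos: [0.6263, -0.0279, 0.124]
ee_rot: [0.908, -0.359, 0.203, -0.071]
contact_force: [0.5, 0.1, -0.9]
width: 0.461
grasp_force: 30.0
[ 0.6263 -0.0279  0.1239] rot left [ 0.0975 -0.1352 -0.2203] [ 0.3415  1.8795 -0.3535] 2.0986932755373724
palm_cap [([316.1, 312.6], 0.83)]
cap_plate [([319.3, 327.8], 0.72)]
spring_top [([332.5, 260.1], 0.33)]
cross_bar []
expected plate [321.5464 330.1956] bar [318.167 297.403]
crop origin 251 240 3.5714285714285716
```

View pics/w11c.png

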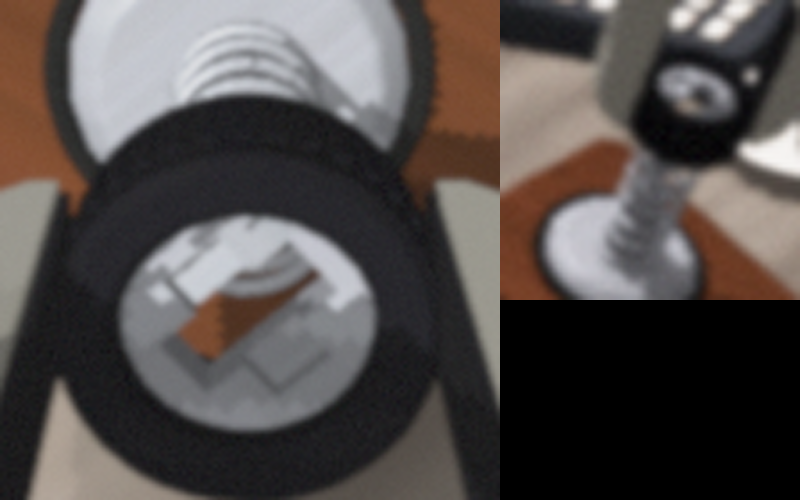

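The cap is held square. Its plate is at pixel (320.4,330.4), as expected, and the spring shows through the slot. I'll correct y and descend.

```bash
python3 -m creep '[{"jaw":0.9,"xyz":[0.3,1.9,-0.3],"rot":[0,0,0]},{"jaw":0.9,"xyz":[2.4,1.8,-4.8],"rot":[0,0,0]},{"jaw":0.9,"xyz":[4.6,1.7,-9.4],"rot":[0,0,0]},{"jaw":0.9,"xyz":[6.7,1.6,-13.9],"rot":[0,0,0]},{"jaw":0.9,"xyz":[8.8,1.5,-18.4],"rot":[0,0,0]},{"jaw":0.9,"xyz":[8.8,1.5,-18.4],"rot":[0,0,0]},{"jaw":0.9,"xyz":[8.8,1.5,-18.4],"rot":[0,0,0]},{"jaw":0.9,"xyz":[8.8,1.5,-18.4],"rot":[0,0,0]}]'
cat > chk.py <<'E'
from h import *
np.set_printoptions(precision=2,suppress=True)
s=manip.sense(); t=s["tool_pos"]; B=np.array([.6445,-.0268,.085])
Rp=(R.from_euler('z',-2.4,degrees=True)*R.from_euler('y',-25,degrees=True)).as_matrix(); a=Rp[:,2]; b=B-.0475*a
d=1e3*Rp.T@(t-b); F=Rp.T@s["contact_force"]
Rr=Rp.T@R.from_quat(s["ee_rot"]).as_matrix()@R.from_quat([1,0,0,0]).as_matrix().T
print("TCP in post frame mm",d,"cap h",d[2]-25,"F post",F,"M",s["torque"],"turn",R.from_matrix(Rr).as_rotvec(degrees=True),"w",s["width"],"q6",s["joint_pos"][-1])
E
python3 chk.py
python3 - <<'E'
from h import *
p=manip.capture("wrist")
g=p["pixels"].astype(int)
s=manip.sense(); t=s["tool_pos"]; Rt=R.from_quat(s["ee_rot"]).as_matrix(); print("bar",proj(p,[.6445,-.0268,.085]),"plate",proj(p,t+Rt@[0,0,.0085]))
for n in("cross_bar","spring_top","cap_plate"): print(n,[(d["uv"],d["p"]) for d in manip.tip_of(n,p)[:2]])
save(p,"w12")
E
```

```text
time_s: 21.1
tool_pos: [0.635, -0.0263, 0.1053]
ee_rot: [0.908, -0.359, 0.203, -0.071]
contact_force: [0.5, -0.1, -0.5]
width: 0.465
grasp_force: 30.0
TCP in post frame mm [-0.1   0.11 69.9 ] cap h 44.90117379059103 F post [ 0.29 -0.04 -0.66] M [0.08 0.22 0.04] turn [ -0.05   0.14 -40.76] w 0.46496708138197196 q6 2.1002914982889593
bar [321.1961152  314.03499778] plate [321.26405662 329.94705914]
cross_bar [([318.8, 316.3], 0.82)]
spring_top []
cap_plate [([318.7, 328.9], 0.75), ([318.0, 309.9], 0.28)]
```

```bash
python3 -m creep '[{"jaw":0.9,"xyz":[0.6,0,-1.4],"rot":[0,0,0]},{"jaw":0.9,"xyz":[1.3,0,-2.7],"rot":[0,0,0]},{"jaw":0.9,"xyz":[1.9,-0.1,-4.1],"rot":[0,0,0]},{"jaw":0.9,"xyz":[2.5,-0.1,-5.4],"rot":[0,0,0]},{"jaw":0.9,"xyz":[3.2,-0.1,-6.8],"rot":[0,0,0]},{"jaw":0.9,"xyz":[3.8,-0.2,-8.2],"rot":[0,0,0]},{"jaw":0.9,"xyz":[3.8,-0.2,-8.2],"rot":[0,0,0]},{"jaw":0.9,"xyz":[3.8,-0.2,-8.2],"rot":[0,0,0]}]'; python3 chk.py
```

```text
time_s: 22.1
tool_pos: [0.6388, -0.0265, 0.0971]
ee_rot: [0.908, -0.359, 0.203, -0.071]
contact_force: [-0.7, -0.4, 2.4]
width: 0.466
grasp_force: 30.0
TCP in post frame mm [-0.05  0.04 60.83] cap h 35.82967579150642 F post [ 0.38 -0.46  2.45] M [0.08 0.19 0.01] turn [ -0.05   0.14 -40.76] w 0.4655165971377758 q6 2.097412139293472
```

```bash
python3 -m creep '[{"jaw":0.9,"xyz":[0.4,0,-0.9],"rot":[0,0,0]},{"jaw":0.9,"xyz":[0.8,0,-1.8],"rot":[0,0,0]},{"jaw":0.9,"xyz":[1.3,0,-2.7],"rot":[0,0,0]},{"jaw":0.9,"xyz":[1.7,-0.1,-3.6],"rot":[0,0,0]},{"jaw":0.9,"xyz":[2.1,-0.1,-4.5],"rot":[0,0,0]},{"jaw":0.9,"xyz":[2.1,-0.1,-4.5],"rot":[0,0,0]},{"jaw":0.9,"xyz":[2.1,-0.1,-4.5],"rot":[0,0,0]},{"jaw":0.9,"xyz":[2.1,-0.1,-4.5],"rot":[0,0,0]}]'; python3 chk.py
```

```text
time_s: 22.9
tool_pos: [0.6409, -0.0266, 0.0926]
ee_rot: [0.908, -0.359, 0.203, -0.071]
contact_force: [-1.3, 0.3, 2.8]
width: 0.464
grasp_force: 30.0
TCP in post frame mm [-0.07  0.05 55.88] cap h 30.878477763404746 F post [0.01 0.26 3.05] M [ 0.14  0.16 -0.01] turn [ -0.05   0.14 -40.76] w 0.4637080776479768 q6 2.095828157124102
```

```bash
python3 -m creep '[{"jaw":0.9,"xyz":[0.4,0,-0.9],"rot":[0,0,0]},{"jaw":0.9,"xyz":[0.8,0,-1.8],"rot":[0,0,0]},{"jaw":0.9,"xyz":[1.3,0,-2.7],"rot":[0,0,0]},{"jaw":0.9,"xyz":[1.7,-0.1,-3.6],"rot":[0,0,0]},{"jaw":0.9,"xyz":[2.1,-0.1,-4.5],"rot":[0,0,0]},{"jaw":0.9,"xyz":[2.1,-0.1,-4.5],"rot":[0,0,0]},{"jaw":0.9,"xyz":[2.1,-0.1,-4.5],"rot":[0,0,0]},{"jaw":0.9,"xyz":[2.1,-0.1,-4.5],"rot":[0,0,0]}]'; python3 chk.py
python3 -m creep '[{"jaw":0.9,"xyz":[0.3,0,-0.6],"rot":[0,0,0]},{"jaw":0.9,"xyz":[0.5,0,-1.1],"rot":[0,0,0]},{"jaw":0.9,"xyz":[0.6,0,-1.4],"rot":[0,0,0]},{"jaw":0.9,"xyz":[0.8,0,-1.8],"rot":[0,0,0]},{"jaw":0.9,"xyz":[0.8,0,-1.8],"rot":[0,0,0]},{"jaw":0.9,"xyz":[0.8,0,-1.8],"rot":[0,0,0]},{"jaw":0.9,"xyz":[0.8,0,-1.8],"rot":[0,0,0]},{"jaw":0.9,"xyz":[0.8,0,-1.8],"rot":[0,0,0]}]'; python3 chk.py
```

```text
time_s: 23.7
tool_pos: [0.6431, -0.0267, 0.0881]
ee_rot: [0.908, -0.359, 0.203, -0.071]
contact_force: [-3.4, 0.4, 7.0]
width: 0.457
grasp_force: 30.0
TCP in post frame mm [ 0.03  0.02 50.92] cap h 25.917819620960763 F post [-0.09  0.28  7.8 ] M [0.15 0.11 0.06] turn [ -0.05   0.13 -40.76] w 0.4567922763473459 q6 2.0942006215376634
time_s: 24.5
tool_pos: [0.6436, -0.0267, 0.0873]
ee_rot: [0.908, -0.359, 0.203, -0.071]
contact_force: [-14.8, -0.7, 22.6]
width: 0.461
grasp_force: 30.0
TCP in post frame mm [ 0.15  0.05 49.96] cap h 24.958145747090768 F post [-3.83 -1.29 26.73] M [0.09 0.85 0.03] turn [ -0.04   0.12 -40.75] w 0.4612537732762281 q6 2.093687439714099
```

```bash
python3 -m creep '[{"jaw":0.9,"xyz":[-0.8,0,1.8],"rot":[0,0,0]},{"jaw":0.9,"xyz":[-0.8,0,1.8],"rot":[-3,0.1,6.3]},{"jaw":0.9,"xyz":[-0.8,0,1.8],"rot":[-6.3,0.3,13.6]},{"jaw":0.9,"xyz":[-0.8,0,1.8],"rot":[-9.5,0.4,20.4]},{"jaw":0.9,"xyz":[-0.8,0,1.8],"rot":[-12.7,0.5,27.2]},{"jaw":0.9,"xyz":[-0.8,0,1.8],"rot":[-15.8,0.7,34]},{"jaw":0.9,"xyz":[-0.8,0,1.8],"rot":[-19,0.8,40.8]},{"jaw":0.9,"xyz":[-0.8,0,1.8],"rot":[-19,0.8,40.8]}]'; python3 chk.py
```

```text
time_s: 25.3
tool_pos: [0.6431, -0.0267, 0.0881]
ee_rot: [0.976, 0.018, 0.215, 0.014]
contact_force: [-1.9, 0.5, 6.6]
width: 0.464
grasp_force: 30.0
TCP in post frame mm [ 0.06  0.04 50.94] cap h 25.937670947395468 F post [1.02 0.4  6.77] M [0.15 0.1  0.06] turn [-0.1   0.09  4.52] w 0.4640946414910516 q6 1.31084836240639
```

```bash
python3 -m creep '[{"jaw":0.9,"xyz":[0,0,0],"rot":[-3.2,0.1,6.8]},{"jaw":0.9,"xyz":[0,0,0],"rot":[-6.3,0.3,13.6]},{"jaw":0.9,"xyz":[0,0,0],"rot":[-9.5,0.4,20.4]},{"jaw":0.9,"xyz":[0,0,0],"rot":[-12.7,0.5,27.2]},{"jaw":0.9,"xyz":[0,0,0],"rot":[-15.8,0.7,34]},{"jaw":0.9,"xyz":[0,0,0],"rot":[-19,0.8,40.8]},{"jaw":0.9,"xyz":[0,0,0],"rot":[-19,0.8,40.8]},{"jaw":0.9,"xyz":[0,0,0],"rot":[-19,0.8,40.8]}]'; python3 chk.py
python3 - <<'E'
from h import *
p=manip.capture("wrist"); save(p,"w13"); s=manip.sense(); t=s["tool_pos"]; Rt=R.from_quat(s["ee_rot"]).as_matrix()
# rectify the cap plate plane into the post frame, print bright bar direction
a=-Rt[:,2]; c=t+Rt@[0,0,.0085]
Rp=(R.from_euler('z',-2.4,degrees=True)*R.from_euler('y',-25,degrees=True)).as_matrix()
N=41; g=cv2.cvtColor(p["pixels"],cv2.COLOR_RGB2GRAY).astype(np.float32)
for pl in (c,):
    xs=np.linspace(13,-13,27)
    for x in xs: print(' '.join("%3d"%(cv2.getRectSubPix(g,(1,1),tuple(map(float,proj(p,pl+Rp@[x/1e3,y/1e3,.008]))))[0,0]) for y in np.linspace(13,-13,27)))
E
```

```text
time_s: 26.1
tool_pos: [0.6438, -0.0259, 0.0887]
ee_rot: [0.896, 0.388, 0.195, 0.096]
contact_force: [-0.4, 7.9, 7.6]
width: 0.465
grasp_force: 30.0
TCP in post frame mm [ 0.86  0.83 51.16] cap h 26.16328307700782 F post [2.56 7.9  7.23] M [ 1.17 -0.45  0.56] turn [-0.15 -0.04 49.31] w 0.46513259540946605 q6 0.5314819619640342
 40  40  41  47 102 173 187 183 148 143 150 146 147 141 144 158 196 200 178 162 133 115  62  28  26  29  27
 40  40  42  90 132 170 191 181 121 101 108 108 110  99  98 125 196 198 147 128 126 126 106  46  26  27  28
 42  44 104 168 184 191 194 188 165 160 150 120 116 105  98 121 193 198 148 126 127 127 124  92  32  28  26
 40  79 169 194 195 195 195 195 198 199 195 170 131 108  97 124 190 192 153 128 128 127 127 117  57  25  27
 52 137 191 194 194 195 193 194 199 201 200 197 164 110 100 120 157 136 129 127 127 127 127 126  94  34  28
 90 182 191 182 180 180 185 186 182 196 202 203 195 122 114 154 157 126 125 126 121 123 127 126 113  49  24
138 197 173 139 136 133 161 161 152 164 191 203 201 133 114 168 131 123 122 124 106 114 125 126 120  69  28
166 199 191 180
[... 1444 characters left out ...]
 125 123 125 124 124 113  78  39  26  27  29  30  30
 43  43  42  47  79 107 118 120 122 125 123 125 124 124 124 123 121 115  98  62  32  27  28  30  29  29  28
 41  41  44  42  40  45  65  95 114 118 121 122 122 121 117 106  87  62  40  28  26  26  29  29  31  29  31
 43  44  42  43  42  41  29  33  45  60  75  76  75  72  59  45  31  27  25  28  29  32  30  29  30  31  29
 41  42  44  42  41  41  34  30  29  29  28  27  28  27  27  29  26  27  28  31  28  29  31  31  32  30  29
 39  42  41  42  43  43  40  29  32  28  29  28  27  29  31  30  28  28  29  32  29  30  28  29  31  30  28
 35  41  43  42  43  42  40  32  31  29  31  30  31  30  30  30  30  29  30  30  30  28  31  27  31  32  29
```

```bash
python3 -m creep '[{"jaw":0.9,"xyz":[0.4,0.6,0.2],"rot":[0,0,0]},{"jaw":0.9,"xyz":[0.9,1.3,0.4],"rot":[0,0,0]},{"jaw":0.9,"xyz":[0.9,1.3,0.4],"rot":[0,0,0]},{"jaw":0.9,"xyz":[0.5,1.3,1.3],"rot":[0,0,0]},{"jaw":0.9,"xyz":[0.1,1.3,2.2],"rot":[0,0,0]},{"jaw":0.9,"xyz":[-0.4,1.4,3.1],"rot":[0,0,0]},{"jaw":0.9,"xyz":[-0.4,1.4,3.1],"rot":[0,0,0]},{"jaw":0.9,"xyz":[-0.4,1.4,3.1],"rot":[0,0,0]}]'; python3 chk.py
```

```text
time_s: 26.95
tool_pos: [0.6425, -0.0253, 0.0911]
ee_rot: [0.896, 0.388, 0.194, 0.095]
contact_force: [-1.8, -0.6, 5.7]
width: 0.46
grasp_force: 30.0
TCP in post frame mm [ 0.74  1.38 53.85] cap h 28.852463678796603 F post [ 0.83 -0.63  5.88] M [-0.    0.19 -0.02] turn [-0.14  0.08 49.27] w 0.4600596306005931 q6 0.5390547787410908
```

```bash
python3 -m creep '[{"jaw":0.9,"xyz":[-0.4,0,0.9],"rot":[0,0,0]},{"jaw":0.9,"xyz":[-0.8,0,1.8],"rot":[0,0,0]},{"jaw":0.9,"xyz":[-1.3,0.1,2.7],"rot":[0,0,0]},{"jaw":0.9,"xyz":[-1.3,0.1,2.7],"rot":[0,0,0]},{"jaw":0.9,"xyz":[-1.3,0.1,2.7],"rot":[0,0,0]},{"jaw":0.9,"xyz":[-1.5,0.1,3.2],"rot":[0,0,0]},{"jaw":0.9,"xyz":[-1.5,0.1,3.2],"rot":[0,0,0]},{"jaw":0.9,"xyz":[-1.5,0.1,3.2],"rot":[0,0,0]}]'; python3 chk.py
```

```text
time_s: 27.75
tool_pos: [0.641, -0.0252, 0.0942]
ee_rot: [0.896, 0.388, 0.194, 0.095]
contact_force: [-1.5, -0.2, 3.2]
width: 0.465
grasp_force: 30.0
TCP in post frame mm [ 0.64  1.45 57.34] cap h 32.34134724359002 F post [ 0.02 -0.28  3.53] M [-0.07  0.19  0.02] turn [-0.13  0.09 49.27] w 0.4647417043102932 q6 0.5402004405406615
```

```bash
python3 -m creep '[{"jaw":0.9,"xyz":[-0.2,0,0.5],"rot":[0,0,0]},{"jaw":0.9,"xyz":[-0.4,0,0.9],"rot":[0,0,0]},{"jaw":0.9,"xyz":[-0.6,0,1.4],"rot":[0,0,0]},{"jaw":0.9,"xyz":[-0.8,0,1.8],"rot":[0,0,0]},{"jaw":0.9,"xyz":[-0.8,0,1.8],"rot":[0,0,0]},{"jaw":0.9,"xyz":[-0.8,0,1.8],"rot":[0,0,0]},{"jaw":0.9,"xyz":[-0.8,0,1.8],"rot":[0,0,0]},{"jaw":0.9,"xyz":[-0.8,0,1.8],"rot":[0,0,0]}]'; python3 chk.py
```

```text
time_s: 28.55
tool_pos: [0.6404, -0.0252, 0.095]
ee_rot: [0.896, 0.388, 0.194, 0.095]
contact_force: [10.3, -0.3, -13.1]
width: 0.461
grasp_force: 30.0
TCP in post frame mm [ 0.47  1.44 58.36] cap h 33.36272012662433 F post [  3.77   0.16 -16.22] M [-0.03 -0.57  0.  ] turn [-0.13  0.1  49.26] w 0.46147639029111354 q6 0.5406395932915636
```

The bar catches the cap 7–8 mm above the stop, which matches the groove depth. Relaxing and releasing.

```bash
python3 -m creep '[{"jaw":0.9,"xyz":[0.4,0,-0.9],"rot":[0,0,0]},{"jaw":0.9,"xyz":[0.5,0,-1.2],"rot":[0,0,0]},{"jaw":0.9,"xyz":[0.5,0,-1.2],"rot":[0,0,0]},{"jaw":0.4,"xyz":[0.5,0,-1.2],"rot":[0,0,0]},{"jaw":0.2,"xyz":[0.5,0,-1.2],"rot":[0,0,0]},{"jaw":0.15,"xyz":[0.5,0,-1.2],"rot":[0,0,0]},{"jaw":0.15,"xyz":[0.5,0,-1.2],"rot":[0,0,0]},{"jaw":0.15,"xyz":[0.5,0,-1.2],"rot":[0,0,0]}]'
python3 -m creep '[{"jaw":0.15,"xyz":[-3,0.1,6.3],"rot":[0,0,0]},{"jaw":0.15,"xyz":[-8,0.3,18],"rot":[0,0,0]},{"jaw":0.15,"xyz":[-17,0.7,36],"rot":[0,0,0]},{"jaw":0.15,"xyz":[-30,1.2,64],"rot":[0,0,0]},{"jaw":0.15,"xyz":[-38,1.6,82],"rot":[0,0,0]},{"jaw":0.15,"xyz":[-38,1.6,82],"rot":[0,0,0]},{"jaw":0.15,"xyz":[-38,1.6,82],"rot":[0,0,0]},{"jaw":0.15,"xyz":[-38,1.6,82],"rot":[0,0,0]}]'
python3 chk.py
python3 - <<'E'
from h import *
P={n:manip.capture(n) for n in("wrist","scene","top")}
for n in P: save(P[n],"z"+n)
p=P["wrist"]
B=np.array([.6445,-.0268,.085]); Rp=(R.from_euler('z',-2.4,degrees=True)*R.from_euler('y',-25,degrees=True)).as_matrix(); b=B-Rp@[0,0,.0475]
for q in("palm_cap","cap_plate","cross_bar","spring","milk_pitcher","service_bell"):
    for n in P: print(q,n,[(np.round(d["uv"],1).tolist(),round(d["p"],2)) for d in manip.tip_of(q,P[n])[:2]])
for h in(24,31,40): print("expected cap origin at",h,[proj(P[n],b+Rp@[0,0,h/1e3]).round(1) for n in P],"plate",proj(p,b+Rp@[0,0,(h+16.5)/1e3]).round(1))
m=manip.trace("palm_cap",p); e=None
if m:
    c=max(cv2.findContours(m[0]["pixels"].astype(np.uint8),0,1)[0],key=cv2.contourArea); print("ellipse",cv2.fitEllipse(c),m[0]["p"])
print("bar",proj(p,B), "cap top centre h31",proj(p,b+Rp@[0,0,.053]))
g=cv2.cvtColor(p["pixels"],cv2.COLOR_RGB2GRAY).astype(np.float32)
for x in np.linspace(13,-13,27): print(' '.join("%3d"%(cv2.getRectSubPix(g,(1,1),tuple(map(float,proj(p,B+Rp@[x/1e3,y/1e3,0]))))[0,0]) for y in np.linspace(13,-13,27)))
E
```

```text
time_s: 29.35
tool_pos: [0.6407, -0.0252, 0.0949]
ee_rot: [0.896, 0.388, 0.194, 0.095]
contact_force: [0.6, 0.4, -0.6]
width: 0.832
grasp_force: 0.0
time_s: 30.15
tool_pos: [0.6026, -0.0236, 0.1761]
ee_rot: [0.896, 0.388, 0.194, 0.095]
contact_force: [-0.4, -0.4, -0.1]
width: 0.85
grasp_force: 0.0
TCP in post frame mm [  0.39   1.47 147.81] cap h 122.8128679898081 F post [-0.38 -0.45  0.09] M [-0.02  0.18  0.01] turn [-0.11  0.13 49.27] w 0.8495119452780584 q6 0.5598628700511652
palm_cap wrist [([317.9, 247.7], 0.84)]
palm_cap scene [([303.8, 238.7], 0.67), ([302.7, 249.9], 0.39)]
palm_cap top [([328.5, 212.4], 0.71)]
cap_plate wrist [([319.7, 257.1], 0.61)]
cap_plate scene [([308.8, 230.4], 0.58), ([299.4, 248.9], 0.29)]
cap_plate top [([328.4, 218.7], 0.51)]
cross_bar wrist [([317.7, 253.2], 0.63)]
cross_bar scene [([226.7, 325.4], 0.89), ([309.3, 229.9], 0.77)]
cross_bar top [([173.5, 255.2], 0.84), ([328.2, 213.0], 0.69)]
spring wrist [([303.9, 232.8], 0.25)]
spring scene [([300.2, 246.5], 0.41)]
spring top []
milk_pitcher wrist []
milk_pitcher scene [([177.4, 320.2], 0.55)]
milk
[... 2880 characters left out ...]
 120 117 117 106 115 158 176 178 177 177 177 172 141
 37  42  83 140 169 177 177 176 175 171 154 137 136 135 135 135 134 128 125 161 177 179 178 177 174 157 106
 38  36  47  91 142 171 176 176 176 171 162 154 154 156 155 155 156 154 155 171 179 178 177 173 156 118  62
 34  35  36  53  93 140 167 175 175 170 166 168 170 172 171 172 173 173 174 175 177 177 169 148 111  65  38
 36  34  35  37  51  86 127 158 169 168 168 173 174 175 175 175 174 174 175 174 172 161 136  96  59  38  35
 35  36  36  36  38  46  71 107 133 152 161 170 173 173 173 173 172 170 166 160 143 109  75  46  38  36  38
 37  34  36  35  36  35  40  50  71  96 118 136 151 155 153 152 149 138 124 108  82  51  39  37  38  36  37
```

The rectified view shows the bar lying in the groove, square to the slot, with the cap at about 31 mm. The jug shows no change; the bell still reads in place in the scene view, though the top view missed it this time. The robot is clear.

```bash
python3 -c "
from station import manip
print(manip.hand_in())"
```

```text
the job is handed in; nothing more can be done
None
```

I handed the job in at about 30 s: the spring is fully down on the foot, the cap is turned a quarter turn and held by the bar in its groove, and the jug and bell appear undisturbed; the hand-in returned no verdict.

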